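# Unlock the baking-paper dispenser and hold its tension arm open

### The job

The baking-paper dispenser is out of paper and I want to drop a new roll in. Take the blue pin key out of its wooden block, push the red recessed lock button on the dispenser right in with the key's pin until it stays down, and stand the key back in its block with the pin fully in the hole. Then push the orange grip of the sprung tension arm back past its last ratchet click, nearly to the stop, and finish still pushing on it so that it is held back there against its spring (the ratchet alone lets it drop part of the way back); do not shift the flour shaker or the two biscuit cutters.

Things in the scene. Friction and masses are not known exactly. Their poses are not given: they have to be found in the camera images.
- dispenser: The baking-paper dispenser, bolted down: cheeks on a 200 x 352 mm base, 160 mm high without its arm, an empty cardboard core (46 mm diameter, axis 105 mm up) across it. Origin: centre of its underside; x points from its front (robot's side) to its back, y along the core to its left. Grey lock housing (70 x 52 mm) outside the left (+y) cheek, toothed ratchet and brass pawl outside the right.
- button_hole (a point): Centre of the mouth of the lock-button well, a round vertical hole of 16 mm diameter with a yellow ring round it, flush in the top of the lock housing (160 mm above the table; at x 40, y 194 mm from the dispenser's origin). Axes as the dispenser's. Too narrow for a finger.
- button_top (a point): Centre of the top of the red button (13 mm diameter) at the bottom of that well: 12 mm below the mouth when out, 20 mm below when fully in. It is pressed straight down.
- lock_button (a joint): Travel of the red button, m: 0 out (arm locked), 0.008 fully in (arm free). An over-centre spring resists with at most about 4 N over the first half of the travel, then snaps the button fully in, where it stays by itself. While it is out, a lock pin stops the tension arm from moving back more than about 0.02 rad.
- tensioner (a joint): Angle of the tension arm, rad: 0 at rest, roller on the core (start), growing as it is pushed back (grip towards the dispenser's +x), stop at 0.80. Pivot axis along the dispenser's y, at x 50, z 60 mm from its origin. A spring pulls it forward: 6 N at the grip at 0, 9 N at 0.8. Ratchet clicks at about 0.25, 0.39 and 0.52: let go, it springs forward to the last tooth passed and stays there.
- grip (a point): Middle of the orange grip sleeve (26 mm diameter, 130 mm long, along the dispenser's y) at the top of the arm, 150 mm from its pivot. At rest 31 mm in front (-x) of the dispenser's origin and 186 mm up; at the stop 84 mm behind (+x) and 206 mm up, on an arc about the pivot. Open space in front of and below it (the core's top is 58 mm lower): shut fingers pointing down can push it from the front.
- key: The pin key, loose, about 70 g: steel pin (8 mm diameter, 45 mm long), dark collar (26 mm diameter, 45 to 51 mm from the tip), round blue handle (18 mm diameter, 51 to 136 mm from the tip). Origin: tip of the pin; z runs along the key to the handle. It starts upright in the block, tip 5 mm above the table, collar on the block's top.
- key_grip (a point): A good place to grip the blue handle: on the key's axis 105 mm from the tip.
- key_tip (a point): The tip of the key's pin (the key's origin).
- key_block: Beech block for the key, 64 x 64 x 50 mm, 0.6 kg, loose. Origin: centre of its underside. A vertical hole of 15 mm diameter, 47 mm deep, in the middle of its top. It stands to the left or to the right of the dispenser; the flour shaker stands on the other side.
- block_hole (a point): Centre of the mouth of the block's hole, 50 mm above the table.
- shaker: Flour shaker, glass with steel top, 64 mm diameter, 130 mm high. Origin: centre of its underside. Leave alone.
- ring_cutter: Round steel biscuit cutter, 62 mm diameter, 28 mm high. Origin: centre of its underside. Leave alone.
- square_cutter: Square aluminium biscuit cutter, 44 mm wide, 28 mm high. Origin: centre of its underside. Leave alone.
Mind the look-alikes: they are no part of the job. Several things have the shape of the key_block; the one meant has the colours described above.

How it is judged:
On the way, in this order (a step that is already met when the one before it is completed fails the run):
1. the red lock button is pressed fully in, with the key's pin in the well (value of joint lock_button above 0.006 m and distance between key_tip and button_top below 0.012 m), for 0.1 s.
2. the key stands released in its block again, the pin fully in the hole (horizontal distance between key_tip and block_hole below 0.009 m and z of key_tip in the frame of key_block below 0.012 m and angle between key's own z axis and vertical below 0.2 rad and contact force between the fingers and key below 0.1 N), for 0.2 s.
3. the tension arm is pushed back past its last ratchet click (value of joint tensioner above 0.6 rad and value of joint lock_button above 0.006 m), for 0.1 s.
At the end, for the whole second after the job is handed in: The robot holds the tension arm still beyond 0.66 rad (last click 0.52, stop 0.80), pushing with over 4 N; the button is still in; the key stands untouched in its block, upright within 0.2 rad, tip under 12 mm above the block's underside and within 9 mm of the hole's axis (all of step 2 and value of joint tensioner above 0.66 rad and velocity of joint tensioner between -0.1 and 0.1 rad/s and contact force between any of the fingers, the arm and tensioner above 4 N and contact force between key and tensioner below 0.1 N and value of joint lock_button above 0.006 m); the arm keeps its last pose, push and grip.
It fails at once if the flour shaker is moved by more than 30 mm (distance of shaker from where it was at the start of the episode above 0.03 m).
It fails at once if the round cutter is moved by more than 30 mm (distance of ring_cutter from where it was at the start of the episode above 0.03 m).
It fails at once if the square cutter is moved by more than 30 mm (distance of square_cutter from where it was at the start of the episode above 0.03 m).
It also fails if it takes over 72 s, if anything falls off the work surface, if the arm or the gripper's body presses on something with over 40 N, if the wrist force passes 120 N, or if a joint passes its speed limit or range.

### The arm

A 6-joint arm with a two-finger parallel gripper is mounted at the origin on the work surface. World frame = base frame: x ahead of the robot, y to its left, z up, the work surface at z = 0. Lengths are in m, angles in rad, forces in N, time in s.
With the tool pointing down it reaches from about 0.4 to 0.825 m from the base axis. Payload 7 kg.
Tool frame: the origin (TCP) lies at the very end of the fingers, on their centre line; the grasp point (between the pads) lies 19 mm behind it; x points along the fingers, y is the direction in which the jaws open and shut, and the axes are right-handed (so a half turn about x gives the same grasp; the last joint's range is limited). The gripper opens to 88 mm and grips with 3 to 60 N. Pads are 19 mm wide; open, the fingers measure 130 mm over their backs; the gripper's body (78 mm by 193 mm) begins 47 mm behind the grasp point.
Start: joints at [-0.84, 0.359, 0.012, 0, -1.224, -0.288], TCP at [0.289, -0.61, 0.227] pointing down, gripper open.
Joint ranges: [-3.07, 3.07], [-1.43, 2.12], [-1.02, 1.25], [-3.03, 1.67], [-3.05, -0], [-3.03, 3.03]. Speed limits (rad/s): [2.39, 2.39, 3.01, 3.14, 3.14, 3.14].

### API

Orientations are given as [roll, pitch, yaw] about the fixed x, y, z axes, in that order (R = Rz(yaw) Ry(pitch) Rx(roll)).
In Python, from station import arm, cams gives the robot as it stands. The module is installed in compiled form; this text tells all that it offers.
- The arm moves only by the tool carry_out, never from a script. Its argument "deltas" is a list of rows, each a list of 6 numbers: the shift along the tool's x, y, z in units of 0.04 m (1.0 is 0.04 m), then the turn, a rotation vector about the tool's x, y, z in units of 4 degrees (1.0 is 4 degrees). In form: [[tx, ty, tz, ax, ay, az], ...]. A call has 1 to 5 rows; each row shifts and turns the pose as measured when the row begins, along the tool's axes as they then stand; what a row does not reach is not made up. A row lasts 1/10 s, in which the tool goes at most 50 mm and 8.59 degrees, less where a joint would pass 70% of its speed; a pose out of reach is approached as far as the arm can. A call with a number of a shift or a turn outside -1 to 1 is refused whole. A call with a gripper value outside its range is refused whole. "hand" is the closure, from 0 (fully open) to 1 (shut), set as the call begins (left out, the last holds). The fingers move at their own pace and stop on an object; "newtons" is the grip in N (left out, the last holds). Time passes only in rows, so rows that do not move let the fingers close. It gives the time, the measured TCP pose, the force and the opening at its end, in the units of the state.
- arm.get_state(): the state, without advancing time (a new reading comes with each control period).
- cams.grab_frame(name): name is "scene" or "top" or "wrist"; returns a dict with "pixels" (400x640x3 uint8, red, green, blue), "fx", "fy", "cx", "cy" (pixels), "T" (4x4, takes a point from camera to world coordinates); the wrist camera has in their place "hand_eye" (4x4, takes a point from camera to tool coordinates, whose origin is the TCP and whose axes are the tool frame's). Camera axes: x right, y up, looking along -z (the intrinsics and any distortion apply to the point x, -y, -z); pixel columns grow to the right and rows downward; lengths in m; the calibration is good to about 2 mm. A picture is of the moment at which its call begins: read the wrist's pose just before it. There is no depth.
- arm.job_done(): hands the job in, once; it reports no verdict.
The state is a dict: "t": time; "q": joint angles; "qd": joint speeds; "joint_efforts": joint torques, N m; "eef_pos": TCP position; "ee_rot": TCP orientation; "force": force on the tool from outside, world axes, zero at the start; "moment": the same for the moment, N m; "width": finger opening in m.
Only numpy, scipy, OpenCV 4.12 (cv2) and the standard library are available. Lean on these libraries where they do the work, as an engineer would, in place of code of your own. Each camera call takes 0.05 s, during which the arm holds its last target.

## Working session

There is one attempt and no reset: what is moved stays moved. The work goes in short steps, Python scripts to look and compute and a tool call to move; the robot and the scene stay as the last step left them, time stands still between calls to the robot, and variables do not carry over. Pictures are saved under pics/ and viewed, and the job is handed in when it is done.

Besides the shell and the picture viewer there is one more tool, called after "Request:" in YAML: its name, and indented under it one key for each argument. carry_out: Moves the arm, as the interface text tells. Shifts and turns lie within -1 to 1; 1 stands for 0.04 m of shift or 4 degrees of turn. Its arguments: {"type":"object","properties":{"deltas":{"type":"array","items":{"type":"array","items":{"type":"number","minimum":-1,"maximum":1}}},"hand":{"type":"number"},"newtons":{"type":"number"}},"required":["deltas"]}

```bash
mkdir -p pics
python3 - <<'E'
from station import arm,cams
import cv2,pickle
s=arm.get_state();print(s)
F={}
for n in["scene","top","wrist"]:
    f=cams.grab_frame(n);F[n]=f
    cv2.imwrite(f"pics/a_{n}.png",f["pixels"][:,:,::-1])
    print(n,{k:v for k,v in f.items() if k!="pixels"})
pickle.dump(F,open("f0.pkl","wb"))
E
```

```text
{'t': 0.0, 'q': array([-8.39919388e-01,  3.59409265e-01,  1.10753877e-02, -3.41222045e-04,
       -1.22412882e+00, -2.88119186e-01]), 'qd': array([-0.00068629, -0.00099605, -0.00033715,  0.00035025,  0.00056625,
        0.00035657]), 'joint_efforts': array([ 8.72300570e-04, -5.82718885e+01,  2.93068010e+01,  6.99769601e+00,
        6.82326776e-03, -1.58555595e-04]), 'eef_pos': array([ 0.2889656 , -0.60947631,  0.22561703]), 'ee_rot': array([1.66877117, 1.56909935, 2.11141272]), 'force': array([ 0.0544663 ,  0.50422324, -0.42491945]), 'moment': array([-0.00742798, -0.03438986,  0.02207502]), 'width': 0.0878388151985879}
scene {'fx': 520.2384825457154, 'fy': 520.2384825457154, 'cx': 318.57602640933135, 'cy': 191.63306438846377, 'T': array([[-7.46631517e-01, -4.24232201e-01,  5.12414302e-01,
         1.13319336e+00],
       [ 6.65237711e-01, -4.75667328e-01,  5.75499245e-01,
         7.17155895e-01],
       [-4.06569974e-04,  7.70563192e-01,  6.37363477e-01,
         9.26152951e-01],
       [ 0.00000000e+00,  0.00000000e+00,  0.00000000e+00,
         1.00000000e+00]])}
top {'fx': 475.7153236704095, 'fy': 475.7153236704095, 'cx': 316.64755573008244, 'cy': 199.7882260390118, 'T': array([[ 0.00431323,  0.9946356 , -0.10335098,  0.36692585],
       [-0.99998888,  0.00409293, -0.00234351,  0.00475804],
       [-0.00190793,  0.10335994,  0.99464219,  1.51380418],
       [ 0.        ,  0.        ,  0.        ,  1.        ]])}
wrist {'fx': 307.20730236701996, 'fy': 307.20730236701996, 'cx': 321.7575613756396, 'cy': 196.513493519695, 'hand_eye': array([[-5.40299145e-04,  2.99227712e-01, -9.54181578e-01,
        -1.57650886e-01],
       [ 9.99999457e-01, -6.88994956e-04, -7.82309418e-04,
        -1.34556384e-03],
       [-8.91514951e-04, -9.54181483e-01, -2.99227177e-01,
        -8.08862277e-02],
       [ 0.00000000e+00,  0.00000000e+00,  0.00000000e+00,
         1.00000000e+00]])}
```

View pics/a_scene.png

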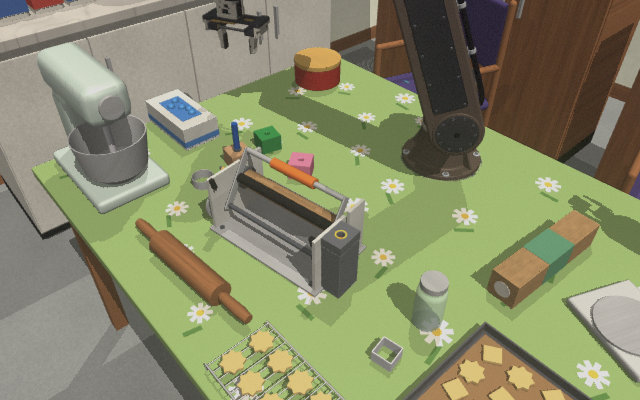

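View pics/a_top.png

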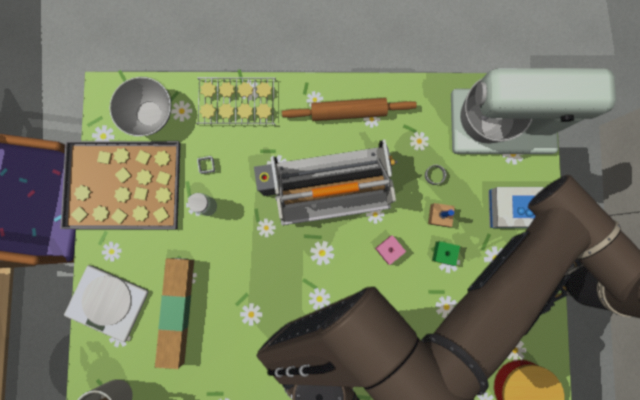

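View pics/a_wrist.png

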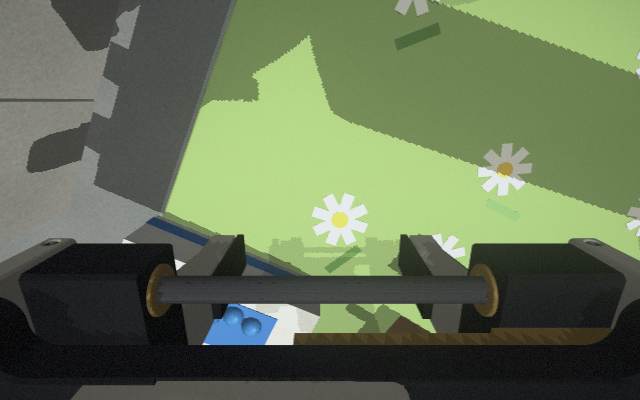

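The key and its beech block sit to the right of the dispenser, near top (443,214) and scene (236,145). Pink and green blocks are the decoys. I'll zoom in for accurate pixels.

Run:
```python
import cv2,pickle
F=pickle.load(open("f0.pkl","rb"))
def crop(n,x0,y0,x1,y1,k,out):
    im=F[n]["pixels"][y0:y1,x0:x1,::-1]
    cv2.imwrite(out,cv2.resize(im,None,fx=k,fy=k,interpolation=cv2.INTER_CUBIC))
crop("top",240,130,470,270,3.4,"pics/b_top.png")
crop("scene",180,110,380,310,3,"pics/b_scene.png")
crop("top",415,185,475,230,12,"pics/b_key.png")
crop("top",250,145,310,190,12,"pics/b_lock.png")
```

```text
(no output)
```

View pics/b_top.png

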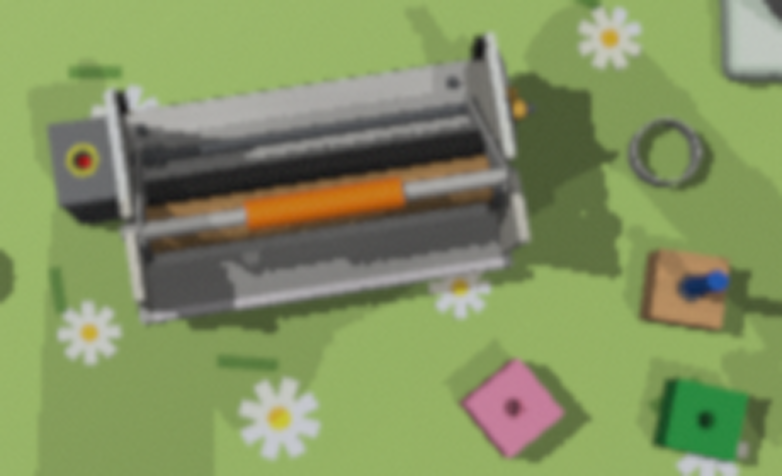

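View pics/b_scene.png

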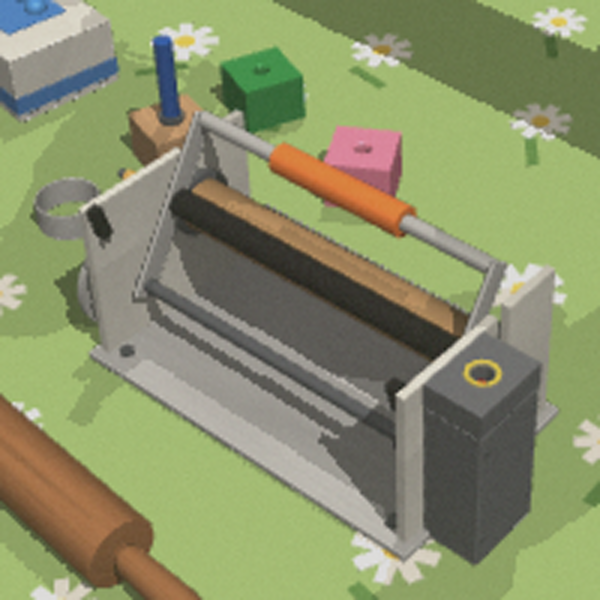

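View pics/b_key.png

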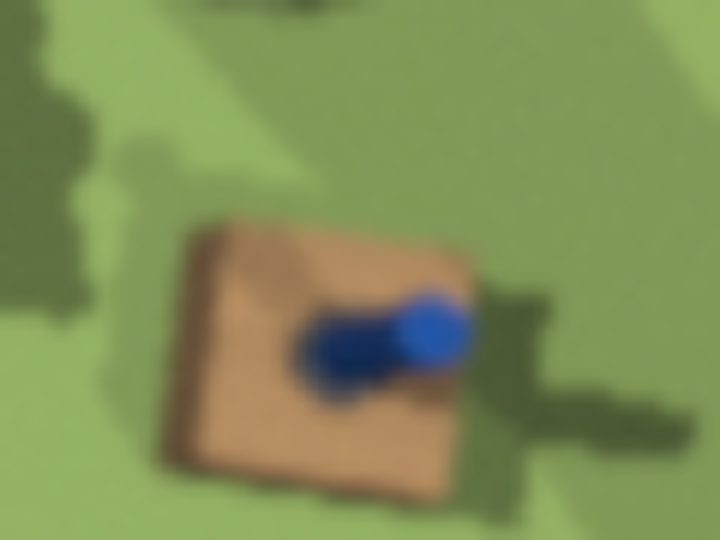

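View pics/b_lock.png

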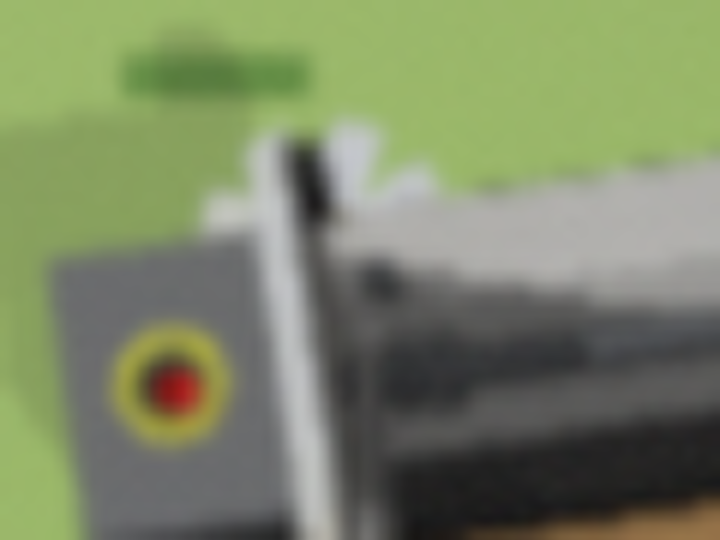

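```bash
cat > h.py <<'E'
import numpy as np,pickle
def ray(f,u,v,T=None):
    T=f["T"] if T is None else T
    d=np.array([(u-f["cx"])/f["fx"],-(v-f["cy"])/f["fy"],-1.]); return T[:3,3],T[:3,:3]@d
def atz(f,u,v,z,T=None):
    o,d=ray(f,u,v,T); return o+d*(z-o[2])/d[2]
def tri(rs):
    A=0;b=0
    for o,d in rs:
        d=d/np.linalg.norm(d);P=np.eye(3)-np.outer(d,d);A=A+P;b=b+P@o
    return np.linalg.solve(A,b)
E
python3 - <<'E'
from h import *
np.set_printoptions(precision=4,suppress=True)
F=pickle.load(open("f0.pkl","rb"));t=F["top"];s=F["scene"]
c=lambda u,v,x0,y0,k:(x0+(u+.5)/k-.5,y0+(v+.5)/k-.5)
kt=c(435,331,415,185,12);rg=c(171,384,250,145,12)
print("keytop top",atz(t,*kt,.141),"scene",atz(s,*c(163,40,180,110,3),.141))
print("ring top",atz(t,*rg,.16),"scene",atz(s,*c(482,374,180,110,3),.16), tri([ray(t,*rg),ray(s,*c(482,374,180,110,3))]))
C=[atz(t,*c(*p,415,185,12),.05) for p in[(228,215),(475,250),(445,500),(195,462)]]
print("block",np.mean(C,0),C)
a=atz(t,*c(248,213,240,130,3.4),.19);b=atz(t,*c(403,193,240,130,3.4),.19)
print("grip",a,b,(a+b)/2,np.linalg.norm(a-b),np.degrees(np.arctan2(*(a-b)[[1,0]]))-90)
a=atz(t,*c(145,320,240,130,3.4),.0);b=atz(t,*c(508,265,240,130,3.4),.0)
print("front",a,b,np.linalg.norm(a-b),np.degrees(np.arctan2(*(a-b)[[1,0]]))-90)
yaw=np.arctan2(*(a-b)[[1,0]])-np.pi/2
print("shaker",atz(t,199,203,.13),"sq",atz(t,206,165,.028),"ring",atz(t,437,175,.028))
E
```

```text
keytop top [ 0.4753 -0.3801  0.141 ] scene [ 0.478  -0.3769  0.141 ]
ring top [0.5742 0.1603 0.16  ] scene [0.5768 0.1609 0.16  ] [0.5749 0.16   0.1581]
block [ 0.4758 -0.38    0.05  ] [array([ 0.5122, -0.3531,  0.05  ]), array([ 0.5034, -0.4164,  0.05  ]), array([ 0.4391, -0.4071,  0.05  ]), array([ 0.4485, -0.3433,  0.05  ])]
grip [0.5255 0.0193 0.19  ] [ 0.5427 -0.1085  0.19  ] [ 0.5341 -0.0446  0.19  ] 0.1289562439691784 7.638470419867218
front [0.447  0.1173 0.    ] [ 0.5001 -0.223   0.    ] 0.3444449628489637 8.866758658056355
shaker [0.4999 0.352  0.13  ] sq [0.6306 0.359  0.028 ] ring [ 0.6015 -0.3712  0.028 ]
```

```bash
cat >> h.py <<'E'
from scipy.spatial.transform import Rotation as Ro
np.set_printoptions(precision=4,suppress=True)
def Rcur(s): return Ro.from_euler('xyz',s["ee_rot"]).as_matrix()
def goal_R(yaw,sgn=1):
    y=np.array([-np.sin(yaw),np.cos(yaw),0])*sgn; x=np.array([0,0,-1.]); return np.c_[x,y,np.cross(x,y)]
YAW=np.radians(8)
def to(s,p,R=None):
    Rc=Rcur(s); d=Rc.T@(np.array(p)-s["eef_pos"])/.04
    w=np.zeros(3) if R is None else np.degrees(Ro.from_matrix(Rc.T@R).as_rotvec())/4
    return d,w
E
python3 - <<'E'
from h import *
from station import arm
s=arm.get_state();print(Rcur(s))
for g in(1,-1): print(to(s,[.4755,-.379,.25],goal_R(YAW,g)))
E
```

```text
[[-0.0006 -0.4284  0.9036]
 [ 0.001   0.9036  0.4284]
 [-1.      0.0012 -0.0001]]
(array([-0.5998,  3.2129,  6.6818]), array([ 4.3415, -0.0044, -0.0167]))
(array([-0.5998,  3.2129,  6.6818]), array([-40.6585,   0.0238,  -0.0063]))
```

Request:
carry_out:
  deltas:
    - [-0.2,0.2,0.6,0.87,0,0]
    - [-0.2,0.3,0.7,0.87,0,0]
    - [-0.2,0.3,0.7,0.87,0,0]
    - [0,0.3,0.7,0.87,0,0]
    - [0,0.3,0.7,0.87,0,0]
  hand: 0

```text
t: 0.65
eef_pos: [0.4005, -0.513, 0.2481]
ee_rot: [2.137, 1.565, 2.259]
force: [-0.2, -1.0, -0.9]
width: 0.0876
```

Run:
```python
from h import *
from station import arm
s=arm.get_state();print(s["eef_pos"],s["force"],to(s,[.4755,-.379,.25],goal_R(YAW,1)))
```

```text
[ 0.4005 -0.513   0.2481] [-0.1645 -0.9949 -0.876 ] (array([-0.0398,  3.0968,  2.2684]), array([-0.2533, -0.0462, -0.0741]))
```

Request:
carry_out:
  deltas:
    - [0,0.7,0.5,-0.25,0,-0.07]
    - [0,0.7,0.5,0,0,0]
    - [0,0.7,0.5,0,0,0]
    - [0,0.7,0.5,0,0,0]
    - [0,0,0,0,0,0]

```text
t: 1.15
eef_pos: [0.4693, -0.3843, 0.2459]
ee_rot: [2.706, 1.565, 2.846]
force: [-0.3, 0.1, -0.7]
width: 0.0878
```

```bash
cat > look.py <<'E'
from h import *
from station import arm,cams
import cv2,sys
def look(name,cam="wrist"):
    s=arm.get_state(); f=cams.grab_frame(cam)
    cv2.imwrite(f"pics/{name}.png",f["pixels"][:,:,::-1])
    if cam=="wrist":
        T=np.eye(4);T[:3,:3]=Rcur(s);T[:3,3]=s["eef_pos"];f["T"]=T@f["hand_eye"]
    pickle.dump(f,open(f"pics/{name}.pkl","wb")); return s,f
def proj(f,p):
    c=f["T"][:3,:3].T@(np.array(p)-f["T"][:3,3]); return f["cx"]+f["fx"]*c[0]/-c[2], f["cy"]-f["fy"]*c[1]/-c[2]
E
python3 - <<'E'
from look import *
s,f=look("c1");print(s["eef_pos"],s["force"],to(s,[.4755,-.379,.25],goal_R(YAW,1)),proj(f,[.4755,-.379,.141]),proj(f,[.4755,-.379,.05]))
E
```

```text
[ 0.4693 -0.3843  0.2459] [-0.3066  0.097  -0.7286] (array([-0.1035,  0.1085,  0.172 ]), array([ 0.0016, -0.0691, -0.0322])) (np.float64(327.3485940367027), np.float64(202.4810437387832)) (np.float64(325.7941759984103), np.float64(178.42416709548834))
```

View pics/c1.png

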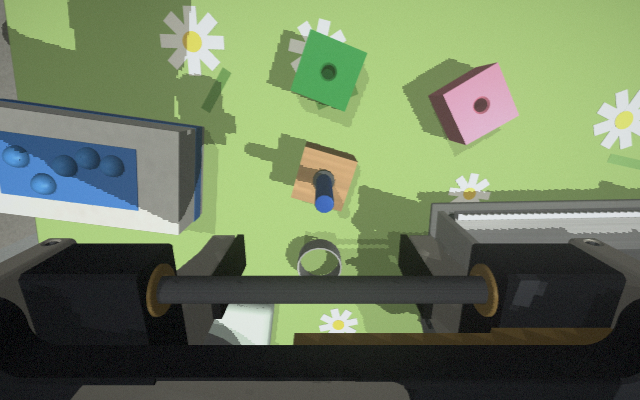

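Run:
```python
import pickle
from h import *
import cv2
f=pickle.load(open("pics/c1.pkl","rb"))
im=f["pixels"];cv2.imwrite("pics/c1z.png",cv2.resize(im[130:230,270:380,::-1],None,fx=7,fy=6,interpolation=cv2.INTER_CUBIC)[:600])
h=cv2.cvtColor(im,cv2.COLOR_RGB2HSV)
m=((h[...,0]>105)&(h[...,0]<125)&(h[...,1]>150)&(h[...,2]>130)).astype('uint8');m[:150]=0;m[230:]=0;m[:,:290]=0;m[:,360:]=0
v,u=np.nonzero(m);print(len(u),u.mean(),v.mean(),u.min(),u.max(),v.min(),v.max(),atz(f,u.mean(),v.mean(),.141))
```

```text
226 324.0486725663717 203.44247787610618 316 332 196 211 [ 0.4768 -0.3818  0.141 ]
```

View pics/c1z.png

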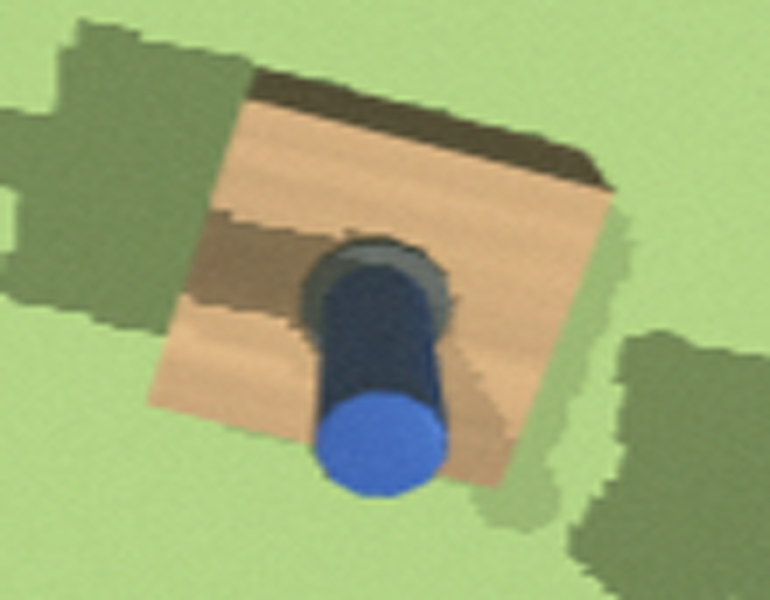

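Request:
carry_out:
  deltas:
    - [0.3,0.06,0.18,0,-0.07,-0.03]
    - [0.8,0,0,0,0,0]
    - [0.8,0,0,0,0,0]
    - [0,0,0,0,0,0]

```text
t: 1.6
eef_pos: [0.4756, -0.3833, 0.1659]
ee_rot: [-0.414, 1.569, -0.277]
force: [-0.0, 0.7, 0.2]
width: 0.088
```

Run:
```python
from h import *
from station import arm
s=arm.get_state();print(s["eef_pos"],s["force"],to(s,[.476,-.381,.091],goal_R(YAW,1)))
```

```text
[ 0.4756 -0.3833  0.1659] [-0.0463  0.6739  0.1527] (array([1.8735, 0.0566, 0.0155]), array([-0.0357,  0.0254,  0.0112]))
```

Request:
carry_out:
  deltas:
    - [0.6,0.06,0.01,0,0,0]
    - [0.7,0,0,0,0,0]
    - [0.5,0,0,0,0,0]
    - [0,0,0,0,0,0]

```text
t: 2.0
eef_pos: [0.4761, -0.3846, 0.0941]
ee_rot: [-0.881, 1.567, -0.747]
force: [0.0, 0.1, -0.5]
width: 0.0877
```

Run:
```python
from look import *
s,f=look("c2");print(s["eef_pos"],s["force"],to(s,[.476,-.381,.091],goal_R(YAW,1)))
```

```text
[ 0.4761 -0.3846  0.0941] [ 0.0334  0.1097 -0.4837] (array([0.0765, 0.0887, 0.0094]), array([-0.0826,  0.0377,  0.046 ]))
```

View pics/c2.png

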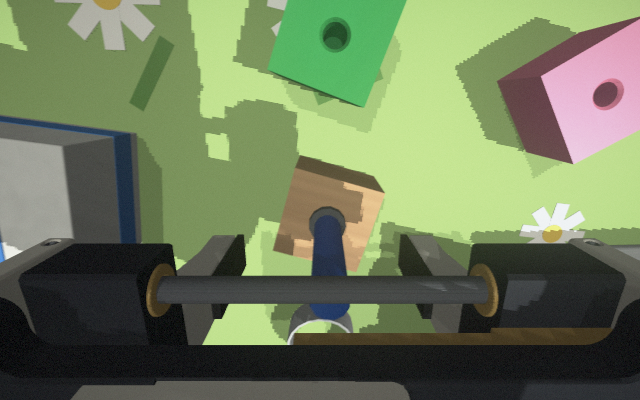

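Request:
carry_out:
  deltas:
    - [0.06,0.09,0,-0.08,0.04,0.04]
    - [0,0.02,0,0,0,0]

```text
t: 2.25
eef_pos: [0.4776, -0.382, 0.096]
ee_rot: [-0.814, 1.565, -0.674]
force: [-0.3, 0.8, -0.0]
width: 0.0879
```

Request:
carry_out:
  deltas:
    - [0,0,0,0,0,0]
    - [0,0,0,0,0,0]
    - [0,0,0,0,0,0]
    - [0,0,0,0,0,0]
    - [0,0,0,0,0,0]
  hand: 1
  newtons: 25

```text
t: 2.75
eef_pos: [0.4794, -0.3826, 0.0997]
ee_rot: [-0.696, 1.56, -0.555]
force: [0.4, -0.3, -0.4]
width: 0.0531
```

Run:
```python
from look import *
s,f=look("c3");print(s["eef_pos"],s["force"],s["width"],to(s,[.476,-.381,.091],goal_R(YAW,1)))
```

```text
[ 0.4794 -0.3826  0.0997] [ 0.3878 -0.2767 -0.3979] 0.053059614311872325 (array([ 0.2162,  0.0532, -0.0801]), array([0.013 , 0.1219, 0.1017]))
```

View pics/c3.png

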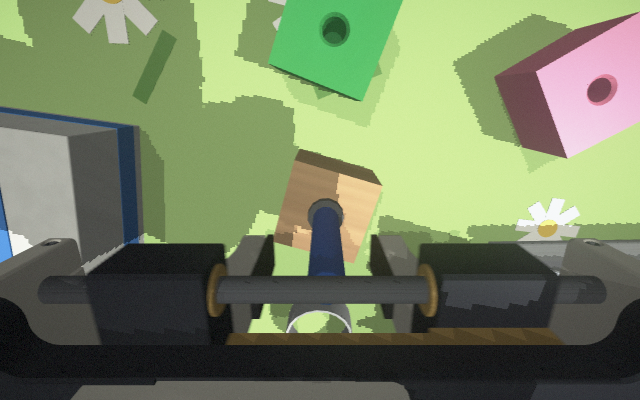

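Request:
carry_out:
  deltas:
    - [0.15,0.04,-0.05,0,0.12,0.1]
    - [0.02,0,-0.01,0,0.02,0.02]
    - [0.02,0,-0.01,0,0.02,0.02]
    - [0.02,0,-0.01,0,0.02,0.02]

```text
t: 3.2
eef_pos: [0.4755, -0.3812, 0.0901]
ee_rot: [2.387, 1.563, 2.528]
force: [-0.6, 0.3, 6.7]
width: 0.0173
```

Request:
carry_out:
  deltas:
    - [0.02,0,-0.01,0,0.02,0.02]
    - [0.02,0,-0.01,0,0.02,0.02]
    - [0.02,0,-0.01,0,0.02,0.02]

```text
t: 3.5
eef_pos: [0.4757, -0.3815, 0.0902]
ee_rot: [2.326, 1.559, 2.468]
force: [-1.3, 2.2, 5.3]
width: 0.0175
```

Run:
```python
from look import *
s,f=look("c4");print(s["eef_pos"],s["force"],s["width"],to(s,[.476,-.381,.091],goal_R(YAW,1)))
```

```text
[ 0.4757 -0.3815  0.0902] [-1.2911  2.2136  5.2671] 0.017519676088538987 (array([-0.0204,  0.0115,  0.0097]), array([ 0.0283, -0.1149, -0.1217]))
```

View pics/c4.png

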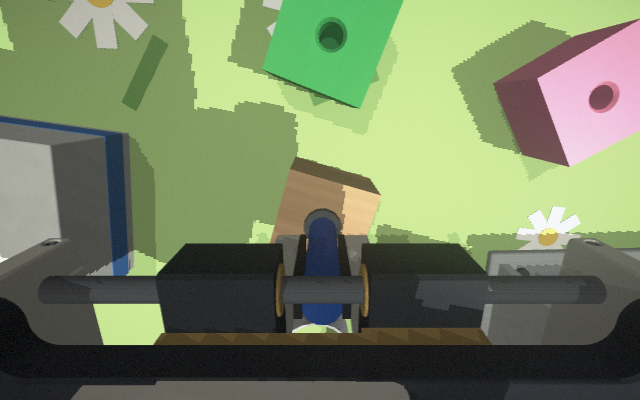

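Request:
carry_out:
  deltas:
    - [-0.4,0,0,0,0,0]
    - [-0.8,0,0,0,0,0]
    - [-1,0,0,0,0,0]
    - [-1,0,0,0,0,0]
    - [-1,0,0,0,0,0]

```text
t: 4.05
eef_pos: [0.4736, -0.3807, 0.2558]
ee_rot: [2.418, 1.543, 2.558]
force: [2.0, -0.2, -0.3]
width: 0.0176
```

Request:
carry_out:
  deltas:
    - [-0.8,0,0,0,-0.06,-0.06]
    - [0,0,0,0,0,0]

```text
t: 4.25
eef_pos: [0.476, -0.3827, 0.2955]
ee_rot: [2.425, 1.559, 2.566]
force: [-0.5, 0.8, -0.1]
width: 0.0173
```

Run:
```python
from look import *
s,f=look("d1");look("d1s","scene")
print(s["eef_pos"],s["force"],s["width"],to(s,[.575,.160,.28],goal_R(YAW,1)))
```

```text
[ 0.476  -0.3827  0.2955] [-0.5222  0.7903 -0.0881] 0.017339843163050553 (array([ 0.4513, 13.0815,  4.3585]), array([ 0.0177, -0.1295, -0.1127]))
```

View pics/d1s.png

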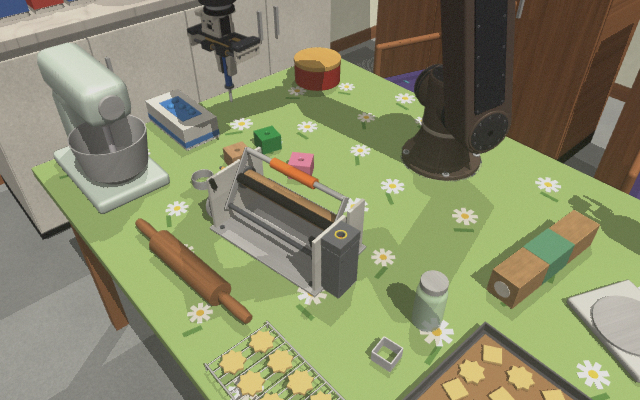

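View pics/d1.png

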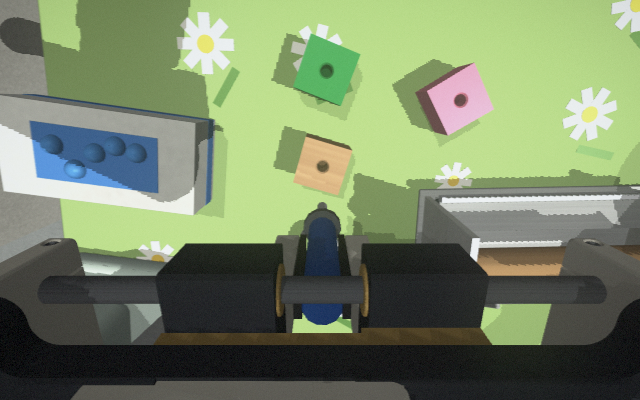

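Run:
```python
import pickle
from h import *
f=pickle.load(open("pics/d1.pkl","rb"))
print(atz(f,322,167,.05))
```

```text
[ 0.4781 -0.381   0.05  ]
```

Request:
carry_out:
  deltas:
    - [-0.3,0.6,0,0,-0.06,-0.05]
    - [0,1,0,0,0,0]
    - [0,1,0,0,0,0]
    - [0,1,0,0,0,0]
    - [0,1,0,0,0,0]

```text
t: 4.85
eef_pos: [0.4452, -0.1961, 0.2944]
ee_rot: [2.548, 1.541, 2.681]
force: [1.3, 0.5, -0.4]
width: 0.0177
```

Request:
carry_out:
  deltas:
    - [0,1,0,0,0,0]
    - [0,1,0,0,0,0]
    - [0,1,0,0,0,0]
    - [0,1,0.2,0,0,0]
    - [0,1,0.4,0,0,0]

```text
t: 5.35
eef_pos: [0.4351, 0.0122, 0.2894]
ee_rot: [2.682, 1.529, 2.812]
force: [1.7, -0.1, -0.1]
width: 0.0173
```

Run:
```python
from look import *
s=arm.get_state()
print(s["eef_pos"],s["force"],s["width"],to(s,[.575,.160,.28],goal_R(YAW,1)))
```

```text
[0.4351 0.0122 0.2894] [ 1.6905 -0.1315 -0.0512] 0.017324582961948103 (array([0.1472, 3.2048, 3.9543]), array([-0.1324, -0.5351, -0.2681]))
```

Request:
carry_out:
  deltas:
    - [-0.1,0.6,0.6,-0.13,-0.5,-0.25]
    - [-0.1,0.6,0.6,0,0,0]
    - [-0.1,0.6,0.6,0,0,0]
    - [0,0.6,0.6,0,0,0]
    - [0,0.4,0.6,0,0,0]

```text
t: 5.85
eef_pos: [0.5359, 0.1475, 0.2931]
ee_rot: [-3.07, 1.558, -2.925]
force: [-0.5, 0.5, -0.4]
width: 0.0172
```

Run:
```python
from look import *
s=arm.get_state()
print(s["eef_pos"],s["force"],s["width"],to(s,[.575,.160,.28],goal_R(YAW,1)))
```

```text
[0.5359 0.1475 0.2931] [-0.4684  0.4714 -0.3511] 0.017247250418762527 (array([0.3153, 0.1671, 1.017 ]), array([ 0.0769, -0.176 ,  0.0131]))
```

Request:
carry_out:
  deltas:
    - [0,0.16,0.5,0.08,-0.17,0]
    - [0,0,0.4,0,0,0]
    - [0,0,0,0,0,0]

```text
t: 6.15
eef_pos: [0.5714, 0.162, 0.2846]
ee_rot: [-2.743, 1.559, -2.601]
force: [0.1, -0.7, -1.3]
width: 0.018
```

Run:
```python
from look import *
s,f=look("e1");_,f2=look("e1s","scene");look("e1t","top")
print(s["eef_pos"],s["force"],s["width"],to(s,[.575,.160,.28],goal_R(YAW,1)),proj(f,[.575,.160,.16]),proj(f2,[.575,.160,.16]))
for n,a in(("e1s",(280,100,400,260,4)),):
    im=cv2.imread(f"pics/{n}.png");x0,y0,x1,y1,k=a
    cv2.imwrite(f"pics/{n}z.png",cv2.resize(im[y0:y1,x0:x1],None,fx=k,fy=3.7,interpolation=cv2.INTER_CUBIC))
```

```text
[0.5714 0.162  0.2846] [ 0.0969 -0.6744 -1.2981] 0.018048533454360038 (array([ 0.1149, -0.0619,  0.0834]), array([ 0.029 , -0.1614,  0.0681])) (np.float64(320.7408995333906), np.float64(193.25864074406843)) (np.float64(340.6377928011872), np.float64(233.70152552447942))
```

View pics/e1.png

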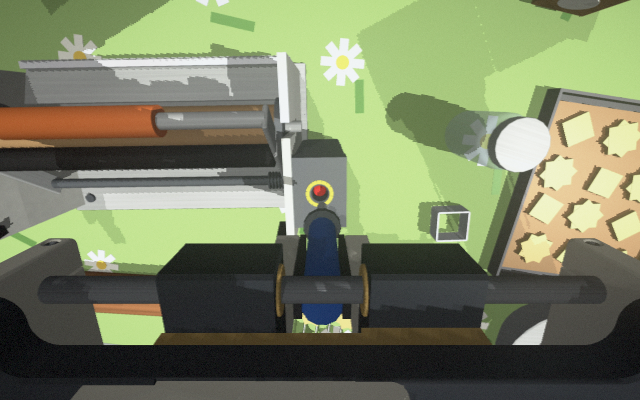

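View pics/e1sz.png

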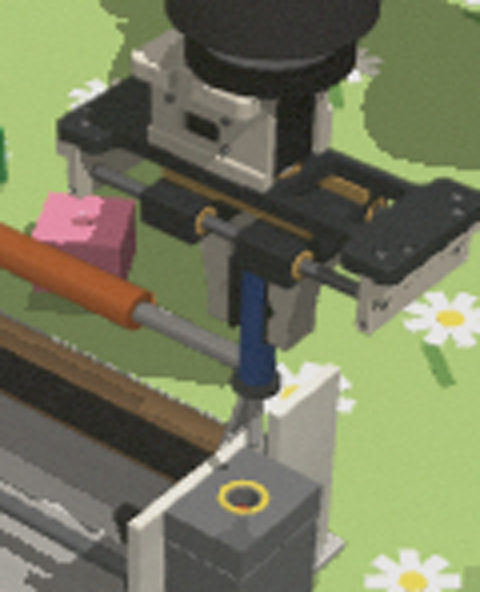

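View pics/e1t.png

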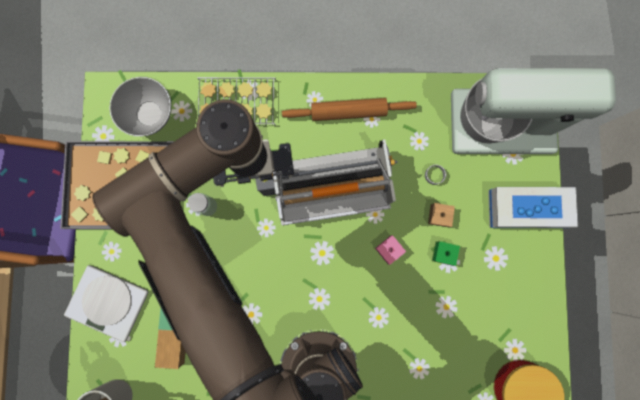

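Run:
```python
from look import *
f=pickle.load(open("pics/e1.pkl","rb"));s=arm.get_state()
im=f["pixels"][165:265,270:380,::-1];cv2.imwrite("pics/e1z.png",cv2.resize(im,None,fx=7,fy=6,interpolation=cv2.INTER_CUBIC)[:600])
print(atz(f,319.5,193.5,.16))
for h in(.0,.085,.040): print(proj(f,s["eef_pos"]+Rcur(s)@[h,0,0]))
f=pickle.load(open("pics/d1.pkl","rb"))
im=f["pixels"][165:265,270:380,::-1];cv2.imwrite("pics/d1z.png",cv2.resize(im,None,fx=7,fy=6,interpolation=cv2.INTER_CUBIC)[:600])
```

```text
[0.5754 0.1589 0.16  ]
(np.float64(322.5575646708459), np.float64(247.68126175620333))
(np.float64(322.3214984364034), np.float64(200.69135986372916))
(np.float64(322.42383727096643), np.float64(221.06230282075163))
```

View pics/e1z.png

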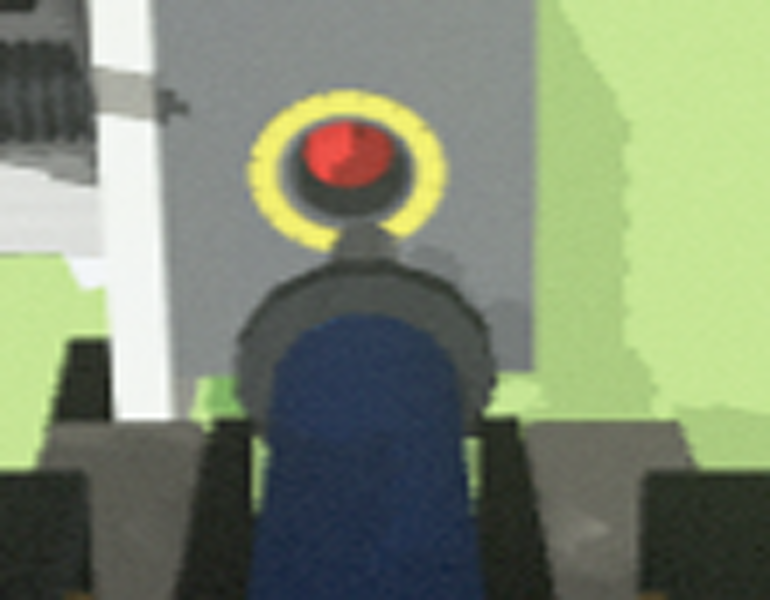

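View pics/d1z.png

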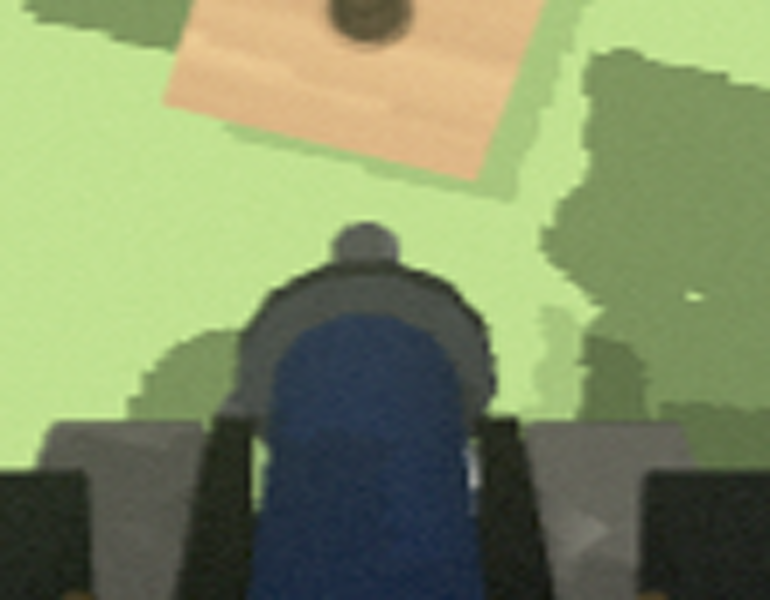

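Run:
```python
from look import *
f=pickle.load(open("pics/e1.pkl","rb"));s=arm.get_state()
print(s["eef_pos"],atz(f,322.3,206,.1996),atz(f,322.3,205,.1996), s["eef_pos"]+Rcur(s)@[.085,0,0])
f=pickle.load(open("pics/d1.pkl","rb"));print(atz(f,322.3,206,.2105))
```

```text
[0.5701 0.1613 0.2862] [0.5744 0.1615 0.1996] [0.5735 0.1614 0.1996] [0.5693 0.1608 0.2012]
[ 0.4791 -0.3821  0.2105]
```

Request:
carry_out:
  deltas:
    - [0.4,-0.06,0.04,0,-0.16,0.07]
    - [0.35,0,0.01,0,0,0]
    - [0.02,0,0,0,0,0]

```text
t: 6.6
eef_pos: [0.5706, 0.158, 0.2551]
ee_rot: [0.625, 1.568, 0.766]
force: [0.3, -0.2, -1.0]
width: 0.0176
```

```bash
cat > see.py <<'E'
from look import *
n=sys.argv[1]; g=[float(x) for x in sys.argv[2:5]]
s,f=look(n)
im=f["pixels"][165:265,270:380,::-1];cv2.imwrite(f"pics/{n}z.png",cv2.resize(im,None,fx=7,fy=6,interpolation=cv2.INTER_CUBIC)[:600])
s=arm.get_state();print(s["t"],s["eef_pos"],s["force"],s["width"],to(s,g,goal_R(YAW,1)),proj(f,g),proj(f,s["eef_pos"]+Rcur(s)@[.085,0,0]))
E
python3 see.py e2 .572 .159 .253
```

```text
6.65 [0.5709 0.158  0.256 ] [-0.7936  0.0856 -1.0449] 0.017704597035951855 (array([0.076 , 0.0198, 0.0304]), array([ 0.0201,  0.0507, -0.027 ])) (np.float64(324.91560097061335), np.float64(249.51475255038102)) (np.float64(322.94409768098103), np.float64(202.4698222811616))
```

View pics/e2z.png

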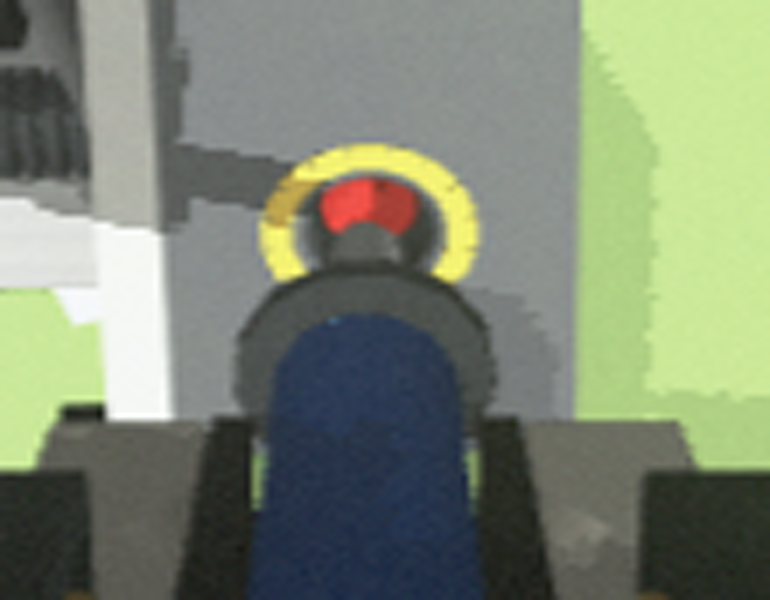

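Request:
carry_out:
  deltas:
    - [0.25,0.01,0.03,0,0.05,0]
    - [0.2,0,0,0,0,0]
    - [0.02,0,0,0,0,0]

```text
t: 6.95
eef_pos: [0.5722, 0.1587, 0.2381]
ee_rot: [0.851, 1.567, 0.992]
force: [-0.4, -0.0, -0.9]
width: 0.0173
```

```bash
python3 see.py e3 .572 .159 .238
```

```text
7.0 [0.5724 0.1587 0.2384] [-0.7202  0.4742 -0.1425] 0.018068542267823427 (array([ 0.01  ,  0.0082, -0.0088]), array([ 0.0222,  0.0424, -0.0423])) (np.float64(324.123275389636), np.float64(248.36476936126874)) (np.float64(322.90852190532803), np.float64(201.9510324028198))
```

View pics/e3z.png

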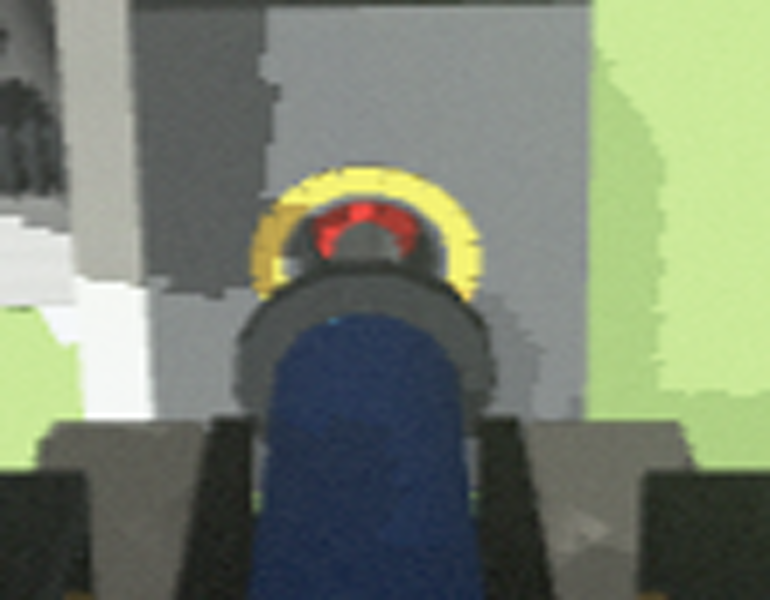

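Request:
carry_out:
  deltas:
    - [0.1,0,0,0,0.04,-0.04]
    - [0.1,0,0,0,0,0]
    - [0.1,0,0,0,0,0]
  newtons: 40

```text
t: 7.3
eef_pos: [0.5733, 0.159, 0.2276]
ee_rot: [0.079, 1.568, 0.22]
force: [-0.4, 0.1, 0.8]
width: 0.0174
```

Request:
carry_out:
  deltas:
    - [0.12,0,0,0,0,0]
    - [0.1,0,0,0,0,0]

```text
t: 7.5
eef_pos: [0.5763, 0.1594, 0.2237]
ee_rot: [-0.005, 1.56, 0.139]
force: [-5.4, -0.7, 27.8]
width: 0.0172
```

```bash
python3 see.py e4 .572 .159 .222
```

```text
7.55 [0.5764 0.1594 0.2237] [-4.1024 -0.4062 19.5997] 0.017502156915639548 (array([ 0.041 ,  0.0049, -0.1112]), array([ 0.0577,  0.1638, -0.0008])) (np.float64(323.9147654036367), np.float64(240.6252560969873)) (np.float64(322.94316068970073), np.float64(201.8553513308167))
```

View pics/e4z.png

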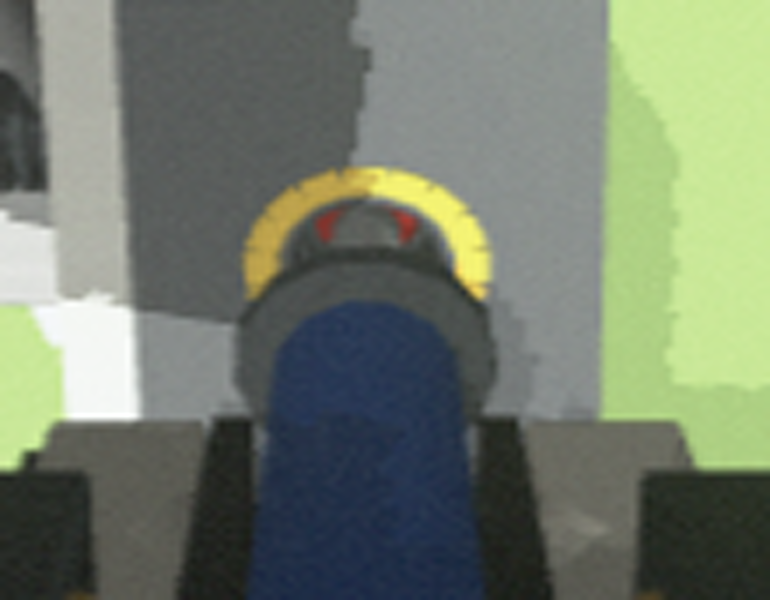

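Request:
carry_out:
  deltas:
    - [0,0,0,0,0,0]
    - [-0.1,0,-0.03,0,0.1,0]
    - [-0.4,0,-0.03,0,0,0]
    - [-0.6,0,0,0,0,0]
    - [-0.8,0,0,0,0,0]

```text
t: 8.05
eef_pos: [0.571, 0.1583, 0.2963]
ee_rot: [-2.826, 1.564, -2.683]
force: [0.4, 0.1, -0.5]
width: 0.0176
```

```bash
python3 see.py e5 .575 .159 .30
```

```text
8.1 [0.5734 0.1587 0.3032] [3.3991 0.7608 7.7966] 0.017102736146343552 (array([0.0791, 0.0013, 0.0398]), array([0.0604, 0.0379, 0.0119])) (np.float64(323.7157254808408), np.float64(258.34989854886464)) (np.float64(323.09676423882985), np.float64(207.99103051294145))
```

View pics/e5z.png

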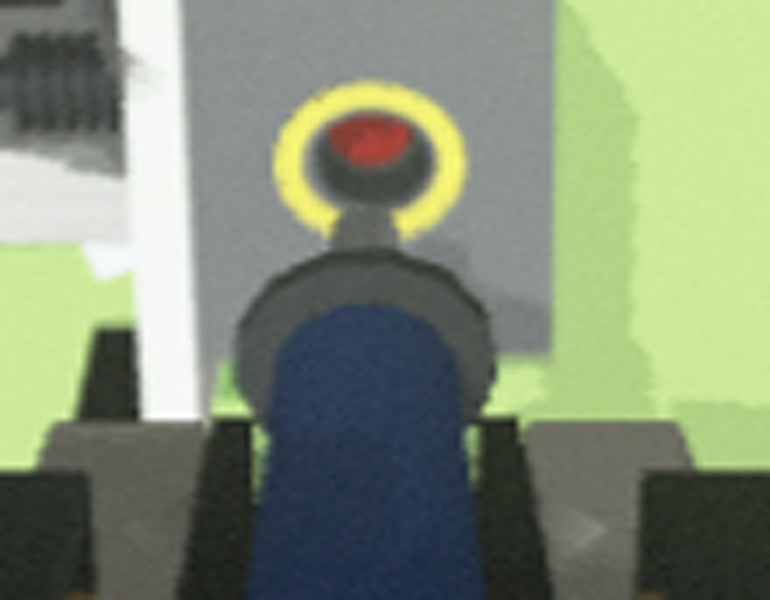

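Request:
carry_out:
  deltas:
    - [-0.2,-0.2,-0.6,0,0,0]
    - [0,-0.6,-0.8,0,0,0]
    - [0,-0.8,-0.8,0,0,0]
    - [0,-1,-0.8,0,0,0]
    - [0,-1,-0.8,0,0,0]

```text
t: 8.6
eef_pos: [0.4442, -0.0021, 0.3089]
ee_rot: [-2.064, 1.57, -1.915]
force: [1.8, -1.5, -0.4]
width: 0.0168
```

Run:
```python
from look import *
s=arm.get_state()
print(s["eef_pos"],s["force"],s["width"],to(s,[.475,-.381,.28],goal_R(YAW,1)))
```

```text
[ 0.4442 -0.0021  0.3089] [ 1.7899 -1.5338 -0.4415] 0.01684162712682626 (array([ 0.7291, -9.4815, -0.6431]), array([ 0.1323, -0.0054,  0.0101]))
```

Request:
carry_out:
  deltas:
    - [0,-1,0,0.1,0,0]
    - [0,-1,0,0,0,0]
    - [0,-1,0,0,0,0]
    - [0,-1,0,0,0,0]
    - [0,-1,0,0,0,0]

```text
t: 9.1
eef_pos: [0.4681, -0.2072, 0.3098]
ee_rot: [0.541, 1.566, 0.686]
force: [0.6, 0.3, -0.2]
width: 0.0174
```

Run:
```python
from look import *
s=arm.get_state()
print(s["eef_pos"],s["force"],s["width"],to(s,[.475,-.381,.28],goal_R(YAW,1)))
```

```text
[ 0.4681 -0.2072  0.3098] [ 0.5577  0.2901 -0.2459] 0.017413650660733655 (array([ 0.7326, -4.3267, -0.4623]), array([ 0.0806,  0.0538, -0.0325]))
```

Request:
carry_out:
  deltas:
    - [0,-1,-0.1,0.08,0.05,-0.03]
    - [0,-1,-0.1,0,0,0]
    - [0,-1,-0.1,0,0,0]
    - [0.2,-0.7,0,0,0,0]
    - [0.2,-0.2,0,0,0,0]

```text
t: 9.6
eef_pos: [0.4773, -0.3735, 0.2903]
ee_rot: [2.34, 1.567, 2.476]
force: [-0.7, 0.8, -0.9]
width: 0.0174
```

```bash
python3 see.py g1 .475 -.381 .28
```

```text
9.65 [ 0.4768 -0.3731  0.2885] [ 0.5171  0.3149 -1.8494] 0.017298658152711317 (array([ 0.2118, -0.1895, -0.0702]), array([-0.0629, -0.0613, -0.057 ])) (np.float64(311.464510645281), np.float64(235.8570598577565)) (np.float64(323.55190232050177), np.float64(200.27082674750906))
```

View pics/g1.png

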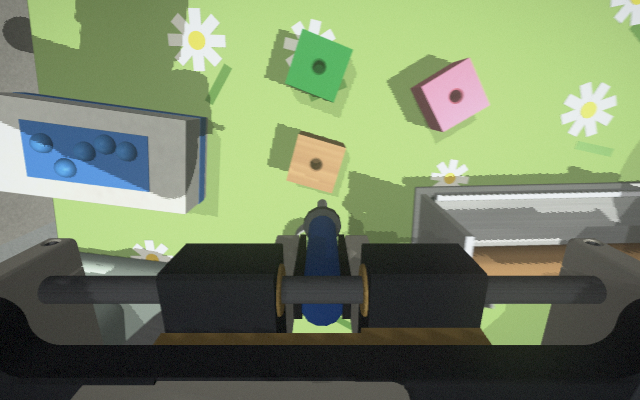

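Request:
carry_out:
  deltas:
    - [0.5,-0.15,-0.05,-0.06,-0.06,-0.05]
    - [0.8,-0.03,0,0,0,0]
    - [0.8,0,0,0,0,0]
    - [0.5,0,0,0,0,0]
    - [0.02,0,0,0,0,0]

```text
t: 10.15
eef_pos: [0.475, -0.3782, 0.1786]
ee_rot: [1.952, 1.568, 2.091]
force: [-0.1, 0.2, -0.4]
width: 0.0173
```

```bash
python3 see.py g2 .475 -.381 .16
```

```text
10.2 [ 0.4756 -0.3786  0.18  ] [-0.9158  0.0951 -0.5755] 0.01703962026564161 (array([ 0.5008, -0.058 , -0.0235]), array([-0.0083, -0.0005, -0.0234])) (np.float64(318.8493296565801), np.float64(234.43126333701082)) (np.float64(322.226456165117), np.float64(202.8590491871254))
```

View pics/g2z.png

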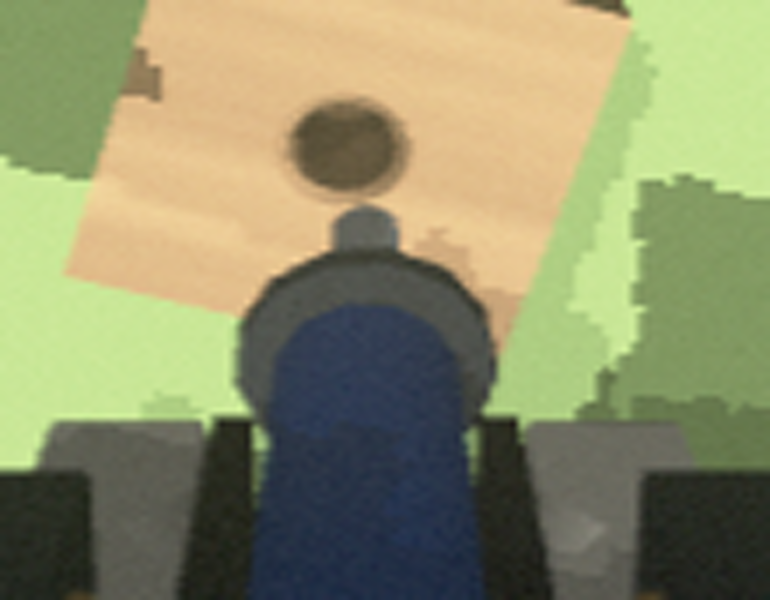

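Run:
```python
from look import *
f=pickle.load(open("pics/g2.pkl","rb"));
print(f["T"][:3,3],atz(f,319.1,188.9,.05),atz(f,322,202.8,.094))
```

```text
[ 0.3957 -0.3909  0.3364] [ 0.4768 -0.3811  0.05  ] [ 0.4759 -0.3786  0.094 ]
```

Request:
carry_out:
  deltas:
    - [0.4,-0.06,0.02,0,0,0]
    - [0.3,0,0,0,0,0]
    - [0.02,0,0,0,0,0]

```text
t: 10.5
eef_pos: [0.4791, -0.3807, 0.1546]
ee_rot: [-0.399, 1.566, -0.258]
force: [0.3, -0.3, -0.6]
width: 0.0174
```

```bash
python3 see.py g3 .4765 -.381 .15
```

```text
10.55 [ 0.4794 -0.3809  0.1553] [ 0.0046  0.6376 -1.2841] 0.017300071778519777 (array([ 0.1318,  0.0087, -0.073 ]), array([0.0246, 0.0683, 0.0337])) (np.float64(323.6670661608914), np.float64(240.95121233828883)) (np.float64(322.5558604511911), np.float64(202.23174737298558))
```

View pics/g3z.png

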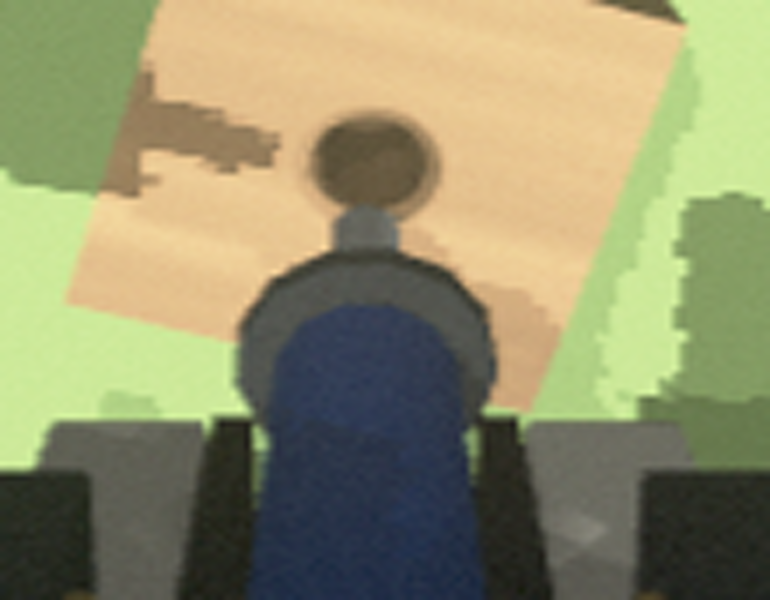

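Request:
carry_out:
  deltas:
    - [0.2,0.015,-0.07,0,0.06,0.03]
    - [0.12,0,-0.01,0,0,0]
    - [0.02,0,0,0,0,0]

```text
t: 10.85
eef_pos: [0.4771, -0.3812, 0.1433]
ee_rot: [-0.616, 1.567, -0.474]
force: [-0.2, -0.8, -0.9]
width: 0.0172
```

```bash
python3 see.py g4 .4765 -.381 .14
```

```text
10.9 [ 0.4771 -0.3812  0.1434] [ 0.1513  0.1472 -0.5231] 0.0171631107976818 (array([ 0.0846,  0.0069, -0.0148]), array([0.0318, 0.0467, 0.0327])) (np.float64(323.95693026925824), np.float64(245.14896668258146)) (np.float64(322.8982531069122), np.float64(201.62439691368894))
```

View pics/g4z.png

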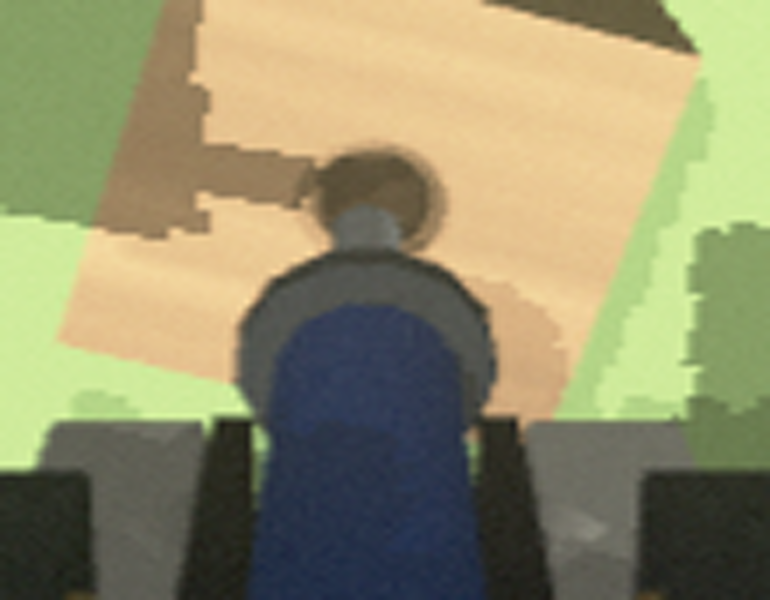

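Request:
carry_out:
  deltas:
    - [0.12,0.03,-0.03,0,0.04,0.03]
    - [0.06,0,-0.01,0,0,0]
    - [0.02,0,0,0,0,0]

```text
t: 11.2
eef_pos: [0.4754, -0.3804, 0.1353]
ee_rot: [-0.571, 1.57, -0.429]
force: [-0.4, -0.3, -0.4]
width: 0.0171
```

```bash
python3 see.py g5 .476 -.380 .135
```

```text
11.25 [ 0.4754 -0.3803  0.1352] [-0.9052 -0.4926 -1.1919] 0.01747718010875907 (array([0.0049, 0.0055, 0.0169]), array([0.0299, 0.0098, 0.0054])) (np.float64(324.0259456463789), np.float64(249.48419986478353)) (np.float64(323.0042366541433), np.float64(201.49653753457562))
```

View pics/g5z.png

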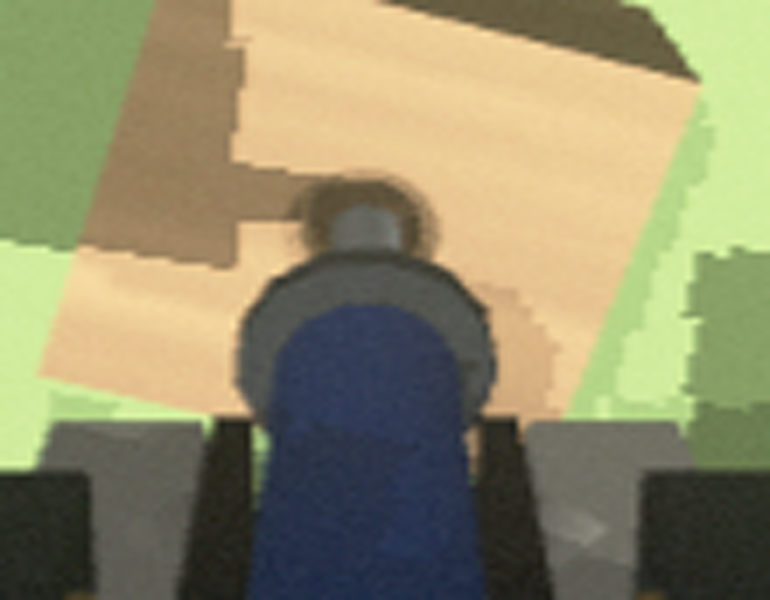

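Request:
carry_out:
  deltas:
    - [0.2,0,0.01,0,0,0]
    - [0.25,0,0,0,0,0]
    - [0.2,0,0,0,0,0]

```text
t: 11.55
eef_pos: [0.4766, -0.3806, 0.1084]
ee_rot: [-0.552, 1.568, -0.41]
force: [0.1, 0.5, -0.6]
width: 0.0171
```

```bash
python3 see.py g6 .4755 -.3805 .091
```

```text
11.6 [ 0.4758 -0.3801  0.1068] [-0.7665  0.6494 -2.2562] 0.01739450300390944 (array([ 0.3962, -0.0078, -0.0086]), array([0.0268, 0.0132, 0.0028])) (np.float64(323.8281272382923), np.float64(234.23361952867455)) (np.float64(323.74031594838624), np.float64(200.05664522410868))
```

View pics/g6z.png

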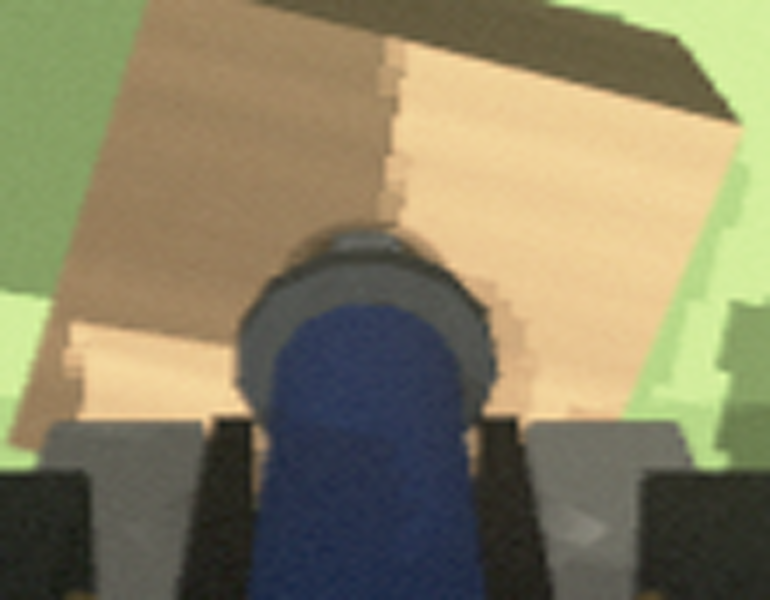

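In the hole, no side force. I'll go down the last 16 mm.

Request:
carry_out:
  deltas:
    - [0.2,0,0,0,0,0]
    - [0.12,0,0,0,0,0]
    - [0.06,0,0,0,0,0]

```text
t: 11.9
eef_pos: [0.4755, -0.3802, 0.0897]
ee_rot: [2.557, 1.57, 2.699]
force: [-4.3, 2.9, 24.9]
width: 0.0173
```

```bash
python3 see.py g7 .4755 -.3805 .091
```

```text
11.95 [ 0.4757 -0.3803  0.09  ] [ 0.0041  0.0133 -1.0913] 0.017330420176169717 (array([-0.0248, -0.0045, -0.005 ]), array([ 0.0325, -0.0028,  0.0022])) (np.float64(322.94930517531924), np.float64(249.76311222762664)) (np.float64(322.68442480793635), np.float64(201.93956358852859))
```

View pics/g7z.png

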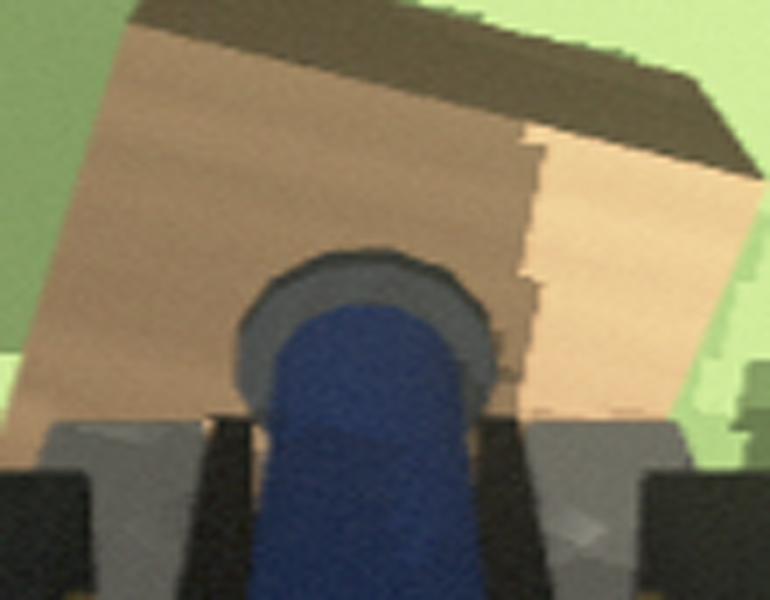

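Request:
carry_out:
  deltas:
    - [0.01,0,0,0,0,0]
    - [0.01,0,0,0,0.01,0.01]
    - [0.01,0,0,0,0.01,0.01]
    - [0.01,0,0,0,0.01,0.01]
    - [0.01,0,0,0,0.01,0.01]
  hand: 0

```text
t: 12.45
eef_pos: [0.4763, -0.3806, 0.0885]
ee_rot: [2.346, 1.568, 2.489]
force: [0.7, 0.4, 0.0]
width: 0.0513
```

Request:
carry_out:
  deltas:
    - [0.01,0,0,0,0.01,0.01]
    - [0.01,0,0,0,0.01,0.01]
    - [0.01,0,0,0,0.01,0.01]

```text
t: 12.75
eef_pos: [0.4763, -0.3806, 0.0872]
ee_rot: [2.346, 1.565, 2.488]
force: [-0.1, 0.1, 0.4]
width: 0.076
```

```bash
python3 see.py g8 .4755 -.3805 .091
```

```text
12.8 [ 0.4763 -0.3806  0.0871] [-0.3108  0.5396  0.4156] 0.0796592175885874 (array([-0.0963,  0.0064, -0.0202]), array([ 0.034 , -0.0589, -0.0598])) (np.float64(324.0510720675664), np.float64(250.5202625451884)) (np.float64(322.92580660514545), np.float64(201.55205721621954))
```

View pics/g8.png

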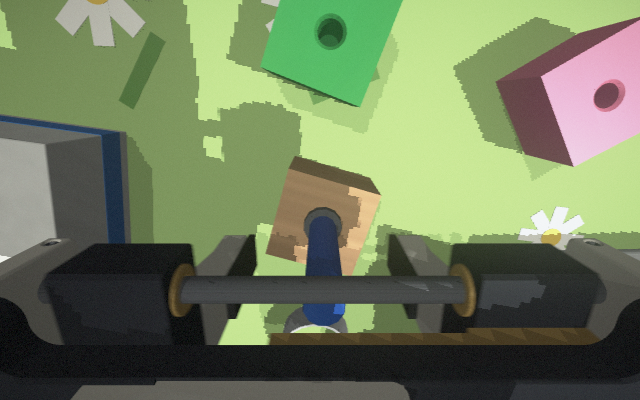

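Request:
carry_out:
  deltas:
    - [-0.4,0,-0.02,0,-0.05,-0.05]
    - [-0.8,0,0,0,0,0]
    - [-1,0,0,0,0,0]
    - [-1,0,0,0,0,0]
    - [-0.8,0,0,0,0,0]

```text
t: 13.3
eef_pos: [0.4726, -0.3798, 0.2516]
ee_rot: [2.626, 1.562, 2.768]
force: [0.6, -1.0, 0.3]
width: 0.0875
```

```bash
python3 see.py h1 .4755 -.3805 .25
python3 - <<'E'
from look import *
s=arm.get_state();
O=np.array([.562,-.037,0]);ex=np.array([np.cos(YAW),np.sin(YAW),0]);
p=O-ex*(.031+.045);p[2]=.30
print(p,to(s,p,goal_R(YAW)))
E
```

```text
13.35 [ 0.4745 -0.3815  0.2579] [ 2.405  -1.9012  6.7977] 0.08769390369175256 (array([0.1979, 0.0207, 0.0298]), array([ 0.0385, -0.032 ,  0.0185])) (np.float64(321.60184638696506), np.float64(251.87148172905927)) (np.float64(320.0222557287338), np.float64(206.47949934333903))
[ 0.4867 -0.0476  0.3   ] (array([-1.0659,  8.2181,  1.4856]), array([ 0.0385, -0.032 ,  0.0185]))
```

View pics/h1.png

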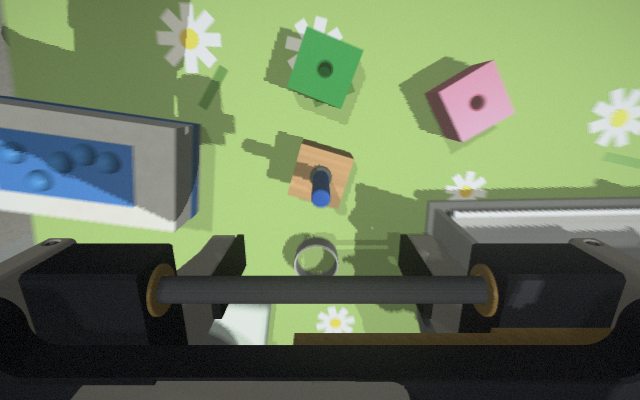

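Request:
carry_out:
  deltas:
    - [-0.5,0.6,0,0.04,-0.03,0.02]
    - [-0.3,1,0.2,0,0,0]
    - [0,1,0.2,0,0,0]
    - [0,1,0.2,0,0,0]
    - [0,1,0.2,0,0,0]
  hand: 1

```text
t: 13.85
eef_pos: [0.4805, -0.1941, 0.2993]
ee_rot: [-0.461, 1.559, -0.33]
force: [1.0, 1.0, -0.9]
width: 0.0533
```

Request:
carry_out:
  deltas:
    - [0,1,0.2,0,0,0]
    - [0,1,0.2,0,0,0]
    - [0,0.5,0.1,0,0,0]
    - [0,0.2,0,0,0,0]
    - [0,0,0,0,0,0]

```text
t: 14.35
eef_pos: [0.4848, -0.0767, 0.305]
ee_rot: [-0.263, 1.55, -0.126]
force: [0.2, -0.6, -0.3]
width: 0.0133
```

```bash
python3 see.py h2 .4867 -.0476 .172
```

```text
14.4 [ 0.4849 -0.0772  0.305 ] [ 0.3839 -0.4151  0.668 ] 0.009389879147249773 (array([3.323 , 0.7467, 0.078 ]), array([-0.0426,  0.2915,  0.0804])) (np.float64(352.47983200807914), np.float64(189.39888714088292)) (np.float64(322.2443721447905), np.float64(201.70362309783505))
```

View pics/h2.png

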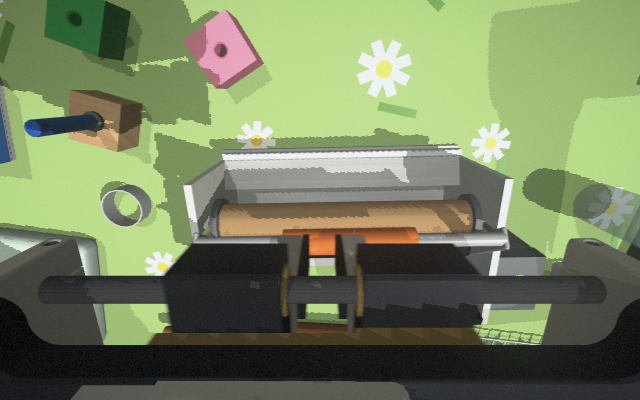

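Request:
carry_out:
  deltas:
    - [0.5,0.4,0,-0.04,0.25,0.08]
    - [0.7,0.25,0,0,0,0]
    - [0.6,0,0,0,0,0]
    - [0.5,0,0,0,0,0]

```text
t: 14.8
eef_pos: [0.4832, -0.0537, 0.2123]
ee_rot: [0.029, 1.563, 0.164]
force: [0.7, -0.1, -0.8]
width: 0.0002
```

```bash
python3 see.py h3 .4867 -.0476 .172; python3 -c "
from look import *
look('h3s','scene')"
```

```text
14.85 [ 0.4813 -0.0538  0.2089] [-2.64   -0.0399 -3.9078] 0.0006177372035711577 (array([0.9223, 0.1357, 0.1507]), array([-0.0833,  0.0409, -0.0115])) (np.float64(331.1394622739504), np.float64(227.1798449585572)) (np.float64(323.0917205802079), np.float64(197.7128225242313))
```

View pics/h3.png

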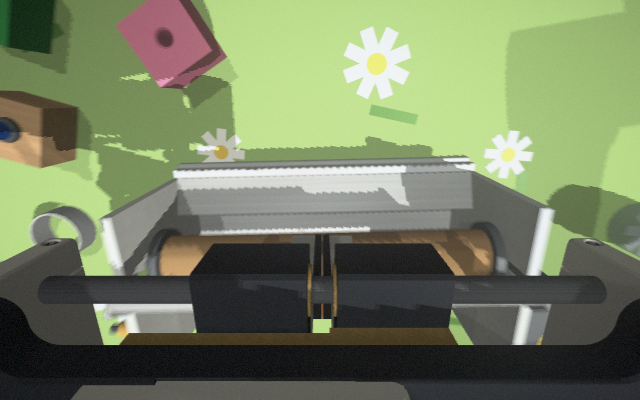

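View pics/h3s.png

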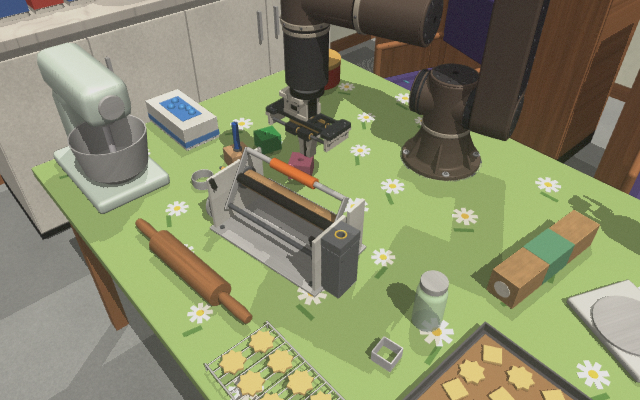

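Request:
carry_out:
  deltas:
    - [0.5,0.1,0.1,-0.08,0.04,0]
    - [0.35,0.03,0.1,0,0,0]
    - [0.02,0,0.2,0,0,0]
    - [0.02,0,0.2,0,0,0]

```text
t: 15.3
eef_pos: [0.507, -0.0479, 0.1774]
ee_rot: [-0.558, 1.569, -0.421]
force: [1.0, -0.2, 0.5]
width: 0.0008
```

```bash
cat > w.py <<'E'
from look import *
s=arm.get_state();O=np.array([.562,-.037,0]);R=goal_R(YAW)
d=R[:,2]@(s["eef_pos"]-O),R[:,1]@(s["eef_pos"]-O)
print(s["t"],s["eef_pos"],"disp x,y",d,"force x",R[:,2]@s["force"],s["force"],s["qd"],to(s,s["eef_pos"],R)[1])
E
python3 w.py
```

```text
15.3 [ 0.507  -0.0479  0.1774] disp x,y (np.float64(-0.05602876794295612), np.float64(-0.003182205053938892)) force x 0.9573338359005821 [ 0.9957 -0.2061  0.4675] [-0.0377  0.148   0.1554 -0.0015 -0.0097  0.0308] [-0.0422  0.0254  0.0159]
```

Request:
carry_out:
  deltas:
    - [0.02,0.02,0.2,0,0,0]
    - [0.02,0,0.3,0,0,0]
    - [0,0,0.3,0,0,0]
    - [0,0,0.3,0,0,0]
    - [0,0,0.3,0,0,0]

```text
t: 15.8
eef_pos: [0.5515, -0.0449, 0.1788]
ee_rot: [-2.983, 1.544, -2.849]
force: [-12.1, -0.4, 7.7]
width: 0.0006
```

```bash
python3 w.py; python3 -c "
from look import *
look('i1s','scene')"
```

```text
15.8 [ 0.5515 -0.0449  0.1788] disp x,y (np.float64(-0.0114662612323536), np.float64(-0.0063221288091753584)) force x -12.016366271550543 [-12.085   -0.3519   7.6577] [-0.0423  0.1833  0.2554 -0.0027 -0.1234  0.0375] [-0.0811 -0.3789  0.0597]
```

View pics/i1s.png

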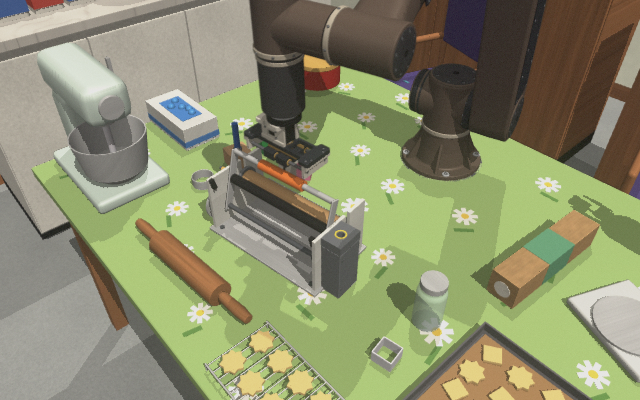

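Request:
carry_out:
  deltas:
    - [0,0.02,0.3,-0.05,-0.3,0]
    - [0,0.02,0.3,0,-0.05,0]
    - [0,0,0.3,0,-0.05,0]
    - [0,0,0.3,0,-0.05,0]

```text
t: 16.25
eef_pos: [0.5945, -0.0395, 0.1817]
ee_rot: [-2.607, 1.56, -2.471]
force: [-9.3, 2.7, 5.0]
width: 0.0005
```

```bash
python3 w.py
```

```text
16.25 [ 0.5945 -0.0395  0.1817] disp x,y (np.float64(0.0318191593445026), np.float64(-0.007041913435295593)) force x -8.783960239797354 [-9.2527  2.7208  5.021 ] [-0.0279  0.1618  0.2412 -0.005  -0.0796  0.0258] [-0.0485 -0.1386  0.0816]
```

Request:
carry_out:
  deltas:
    - [0.02,0.02,0.25,-0.04,-0.1,0.05]
    - [0.02,0,0.15,0,-0.05,0]
    - [0.02,0,0.1,0,-0.05,0]

```text
t: 16.55
eef_pos: [0.6115, -0.037, 0.1815]
ee_rot: [-2.789, 1.566, -2.65]
force: [-9.4, 2.8, 4.7]
width: 0.0002
```

```bash
python3 w.py; python3 -c "
from look import *
look('i2s','scene');look('i2t','top')
im=cv2.imread('pics/i2s.png')[100:310,170:380];cv2.imwrite('pics/i2z.png',cv2.resize(im,None,fx=2.8,fy=2.8,interpolation=cv2.INTER_CUBIC))
im=cv2.imread('pics/i2t.png')[120:270,240:470];cv2.imwrite('pics/i2tz.png',cv2.resize(im,None,fx=3.4,fy=3.4,interpolation=cv2.INTER_CUBIC))"; python3 w.py
```

```text
16.55 [ 0.6115 -0.037   0.1815] disp x,y (np.float64(0.04903971430695212), np.float64(-0.006869283549697219)) force x -8.933145287262725 [-9.414   2.7971  4.7333] [-0.0075  0.0421  0.0574 -0.0068 -0.0139  0.0098] [-0.0181 -0.0711  0.0261]
16.65 [ 0.6115 -0.037   0.1815] disp x,y (np.float64(0.049033735483455146), np.float64(-0.006910465830244943)) force x -9.069204510553819 [-9.5197  2.5713  5.9691] [ 0.0001 -0.0058 -0.0068  0.0004  0.0002 -0.0003] [-0.0169 -0.0714  0.028 ]
```

View pics/i2z.png

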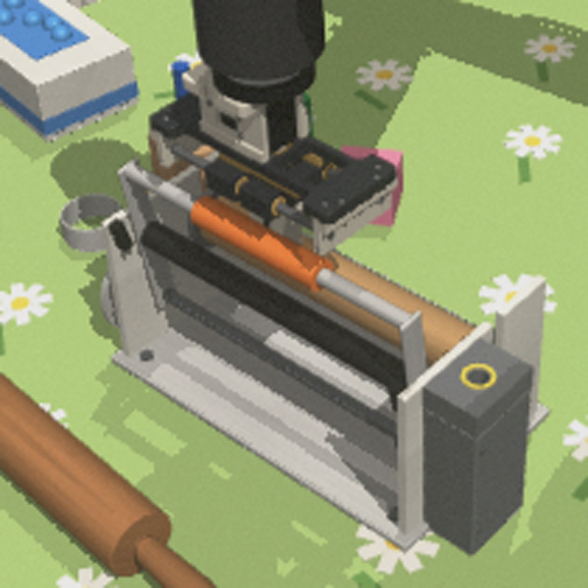

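View pics/i2tz.png

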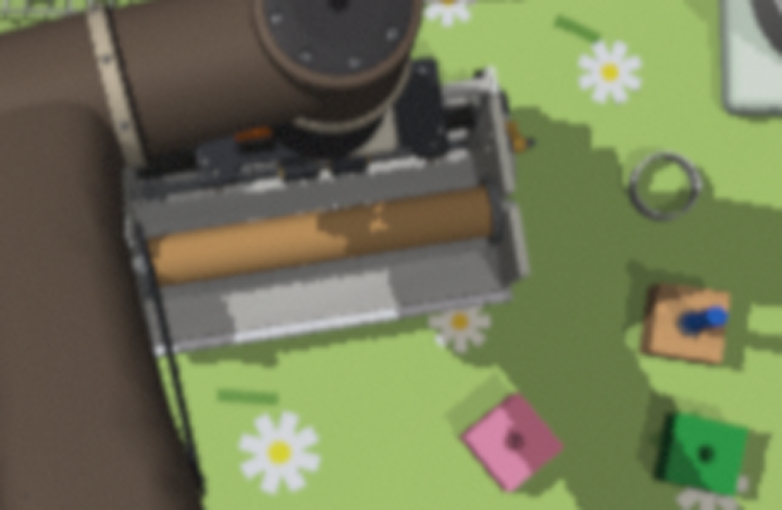

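Run:
```python
from look import *
f=pickle.load(open("pics/i2s.pkl","rb"));O=np.array([.562,-.037,0]);R=goal_R(YAW)
for th in(.6,.66,.7,.74,.77,.8):
    a=th-.571;x=.05+.15*np.sin(a);z=.06+.15*np.cos(a)
    o=[]
    for y in(-.065,.065):
        p=O+R[:,2]*x+R[:,1]*y+[0,0,z];u,v=proj(f,p);o.append(((u-170)*2.8,(v-100)*2.8))
    print(th,round(x,4),np.round(o,1))
f0=pickle.load(open("f0.pkl","rb"))["scene"]; 
for y in(-.065,.065):
    p=O+R[:,2]*-.031+R[:,1]*y+[0,0,.186];u,v=proj(f0,p);print((u-180)*3,(v-110)*3)
```

```text
0.6 0.0543 [[219.5 195.6]
 [337.2 261.9]]
0.66 0.0633 [[211.5 201.3]
 [329.3 268.1]]
0.7 0.0693 [[206.2 205.4]
 [324.  272.6]]
0.74 0.0752 [[200.9 209.7]
 [318.7 277.4]]
0.77 0.0797 [[197.  213.1]
 [314.7 281.1]]
0.8 0.0841 [[193.1 216.6]
 [310.8 284.9]]
285.22441732927405 154.227307241748
408.7472965528543 219.8501555939484
```

Request:
carry_out:
  deltas:
    - [0,0,0.13,0,-0.07,0]
    - [0,0,0.06,0,-0.02,0]
    - [0,0,0.02,0,0,0]

```text
t: 16.95
eef_pos: [0.6138, -0.0365, 0.1815]
ee_rot: [-3.127, 1.558, -2.99]
force: [-9.4, 1.0, 3.2]
width: 0.0005
```

```bash
python3 w.py; python3 -c "
from look import *
look('i3s','scene')
im=cv2.imread('pics/i3s.png')[150:220,200:320];cv2.imwrite('pics/i3z.png',cv2.resize(im,None,fx=6,fy=6,interpolation=cv2.INTER_CUBIC))
im=cv2.imread('pics/a_scene.png')[150:220,240:360];cv2.imwrite('pics/a3z.png',cv2.resize(im,None,fx=6,fy=6,interpolation=cv2.INTER_CUBIC))"; python3 w.py
```

```text
16.95 [ 0.6138 -0.0365  0.1815] disp x,y (np.float64(0.051345384394024314), np.float64(-0.006760126825053005)) force x -9.198762070264811 [-9.4259  0.9732  3.1884] [-0.0022  0.0091  0.0201 -0.0101 -0.0572  0.0062] [-0.0359 -0.1893  0.0026]
17.0 [ 0.6137 -0.0366  0.1815] disp x,y (np.float64(0.051225168616830415), np.float64(-0.0067821449058657005)) force x -8.836765622542437 [-9.1921  1.9107  2.7328] [ 0.0011 -0.0014 -0.0051  0.0013  0.009  -0.0037] [-0.0366 -0.1953  0.0029]
```

View pics/i3z.png

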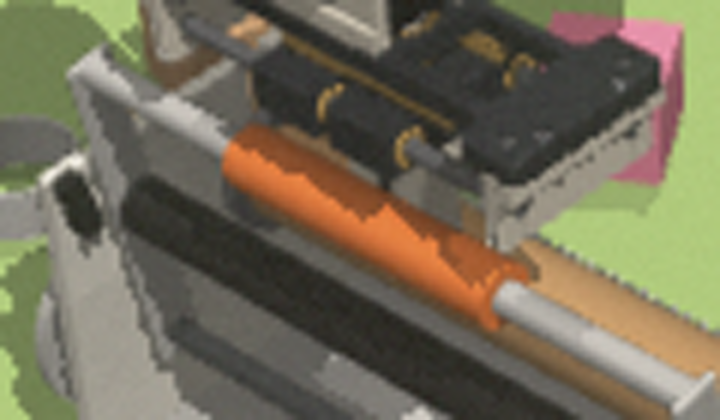

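View pics/a3z.png

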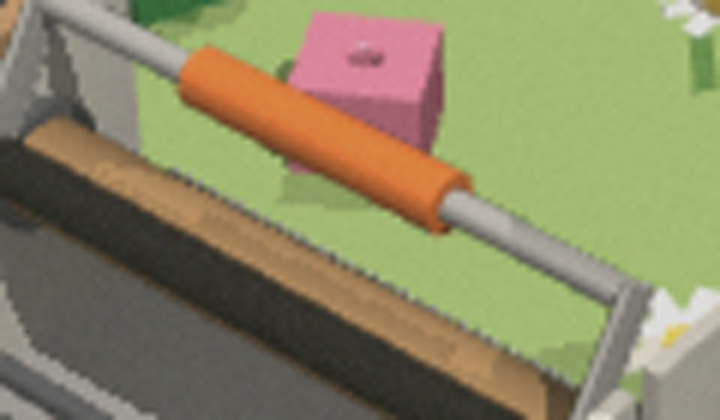

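```bash
python3 w.py; python3 -c "
from station import arm
print(arm.job_done())"; python3 w.py
```

```text
17.0 [ 0.6137 -0.0366  0.1815] disp x,y (np.float64(0.051225168616830415), np.float64(-0.0067821449058657005)) force x -8.836765622542437 [-9.1921  1.9107  2.7328] [ 0.0011 -0.0014 -0.0051  0.0013  0.009  -0.0037] [-0.0366 -0.1953  0.0029]
the job is handed in; nothing more can be done
None
the job is handed in; nothing more can be done
```

I did every step of the job and handed it in at about 17 s; no verdict is reported, so these are my own checks.

- **Lock button:** I pressed it with the key's pin until it bottomed out at 20–28 N. Afterwards the picture showed the red button deeper in its well.
- **Key:** It is back in its block. I felt it seat at 25 N, and after I let go the pictures showed it standing upright with its collar on the block.
- **Tension arm:** I pushed the grip back with shut fingers and am still holding it there. The scene picture puts it at about 0.72 rad, give or take 0.02, still pushing with about 9 N and not moving. I did not push it onto the stop.
- **Shaker and cutters:** I kept clear of them. The last picture shows the round cutter where it was; I did not measure any of the three for movement.

The one disagreement was in the wrist camera: it put the key's tip 1–4 mm off the position worked out from the gripper. I corrected that by eye before each insertion.

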